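Make up two hardware kits at the workshop bench

TASK

Make up two hardware kits from the parts standing on the bench: put the bracket and the short bolt into the tray with two pockets, and the long bolt, the small wheel and the spacer tube into the tray with three pockets. One part to a pocket, in any order, each flat on the pocket's floor and standing the same way up as it stands now. Leave the large wheel where it is.

Things in the scene. Friction and masses are not known exactly. Their poses are not given: they have to be found in the camera images.
- tray_two: grey plastic tray with two square pockets in a row, 72 x 140 x 10 mm, fixed to the bench. Origin: centre of its underside; x across the row, y along it, z up. Pocket centres at y = -34 and +34 mm, x = 0; each pocket 64 x 64 mm inside, floor 3 mm above the origin, outer and dividing walls 4 mm thick with their tops 10 mm above the origin
- tray_three: grey plastic tray with three square pockets in a row, 72 x 208 x 10 mm, fixed to the bench. Origin: centre of its underside; x across the row, y along it, z up. Pocket centres at y = -68, 0 and +68 mm, x = 0; pockets, floor and walls as in the other tray (64 x 64 mm, floor 3 mm up, wall tops 10 mm up)
- long_bolt: the taller of two steel hex bolts, standing on its head with the shank up. Head: hexagon 33 mm over corners, 12 mm high; shank 16 mm diameter; 75 mm tall in all. Origin: centre of its underside; z up along the shank
- short_bolt: the shorter of two steel hex bolts, standing on its head with the shank up. Head: hexagon 33 mm over corners, 12 mm high; shank 16 mm diameter; 48 mm tall in all. Origin: centre of its underside; z up along the shank
- small_wheel: small black caster wheel lying flat, axis upright, 40 mm diameter, 32 mm high, grey disc and steel hub on top. Origin: centre of its underside; z up along the axle
- large_wheel: large black caster wheel lying flat, axis upright, 58 mm diameter, 32 mm high, grey disc and steel hub on top; not wanted, stays where it is. Origin: centre of its underside; z up along the axle
- spacer: aluminium spacer tube standing on end, 34 mm outside and 22 mm inside diameter, 36 mm tall, open through. Origin: centre of its underside; z up along the tube
- bracket: dark steel angle bracket standing on its foot. Foot 40 mm (x) by 36 mm (y) by 6 mm thick; upright leg 8 mm thick in x, 36 mm wide in y, 42 mm tall in all, at the +x end of the foot, its mid-plane at x = +16 mm. Origin: centre of the foot's underside; z up
Mind the look-alikes: they are no part of the job. Leave any yellow look-alike of the bracket alone.

How it is judged:
By the outcome, as a careful person would: the job done as asked, in the order asked, and still so for the second after the job is handed in, with the robot touching nothing.
It also fails if it takes over 120 s, if anything falls off the work surface, if the arm or the gripper's body presses on something with over 40 N, if the wrist force passes 120 N, or if a joint passes its speed limit or range.

ROBOT

A 7-joint arm with a two-finger parallel gripper is mounted at the origin on the work surface. World frame = base frame: x ahead of the robot, y to its left, z up, the work surface at z = 0. Lengths are in m, angles in rad, forces in N, time in s.
With the tool pointing down it reaches from about 0.4 to 0.85 m from the base axis. Payload 10.4 kg.
Tool frame: the origin (TCP) lies at the very end of the fingers, on their centre line; the grasp point (between the pads) lies 19 mm behind it (hold_point_z is the distance from the TCP to the grasp point, in m); z points along the fingers, y is the line along which they close (so a half turn about z gives the same grasp; the last joint's range is limited). The gripper opens to 85 mm and grips with 20 to 120 N. Pads are 22 mm wide; open, the fingers measure 114 mm over their backs; the gripper's body (76 mm by 85 mm) begins 54 mm behind the grasp point. The pads swing forward as they close: fully open they stand 13 mm farther back than shut.
Start: joints at [1.314, 0.332, -0.065, 1.46, 0.022, 1.35, -0.088], TCP at [0.145, -0.608, 0.231] pointing down, gripper open.
Joint ranges: [-2.6, 2.6], [-0.5, 2.12], [-1.47, 1.34], [0.16, 2.42], [-1.27, 4.41], [0.06, 2.06], [-2.6, 2.6]. Speed limits (rad/s): [2.22, 2.22, 2.79, 2.79, 3.14, 3.14, 3.14].

INTERFACE

Orientations are given as a unit quaternion [w, x, y, z].
In Python, from cell import observe, capture, get_calibration, finish_job, spot_in, hold_point_z gives the robot as it stands. The module is installed in compiled form; this text tells all that it offers.
- The arm moves only by the tool move_arm, never from a script. Its argument "rows" is a list of rows, each a list of 7 numbers: the shift along the tool's x, y, z in mm, then the turn, a rotation vector about the tool's x, y, z in degrees, then the opening, from -1 (shut) to 1 (fully open), so that 0 is half open. In form: [[tx, ty, tz, rx, ry, rz, fingers], ...]. A call has 1 to 20 rows; each row is the pose to reach, as a shift and turn from the pose commanded when the call began, along the tool's axes at that moment; what a row does not reach only later rows make up. A row lasts 1/8 s, in which the tool goes at most 62.5 mm and 10.7 degrees, less where a joint would pass 70% of its speed; a pose out of reach is approached as far as the arm can. A call with a gripper value outside its range is refused whole. The fingers move at their own pace and stop on an object; the grip force is fixed at half the most. Time passes only in rows, so rows that repeat a pose let the fingers close. It gives the time, the measured TCP pose, the force, the opening and the grip force at its end, in the units of the state.
- observe(): the state, without advancing time (a new reading comes with each control period).
- capture(name): name is "scene" or "side" or "wrist"; returns the picture (480x640x3 uint8, red, green, blue); there is no depth.
- get_calibration(name): a dict with "camera_matrix" (3x3 intrinsics, pixels), "k1" (the pictures are not rectified: a ray, as slopes to the right and down, at radius r is drawn at 1 + k1 r^2 times it, then the intrinsics apply), "R" (3x3) and "t" (3): a world point X has camera coordinates R X + t. Camera axes: x right, y down, z forward; pixel columns grow to the right and rows downward; lengths in m; the calibration is good to about 2 mm. A picture is of the moment at which its call begins: read the wrist's pose just before it. get_calibration takes no time and is no camera call; for the wrist camera it gives the pose at the moment of the call.
- finish_job(): hands the job in; it is judged then, once.
Trained networks look in the newest picture that a camera, given by its name, has taken for a name from the list of things; names that differ only in an ending like _2 or _b are one class to them, and where a whole thing is asked for, a point or a joint stands for the part that bears it (a point fixed in the world has none). Each returns a list of dicts, best first, with "conf" (0 to 1); they miss things now and then, are a little off and sometimes report something else, mostly with a low value. They report only what shows in the picture. A call takes as long as a camera call. They do not tell look-alikes from the thing itself.
- spot_in(label, camera): "centre" ([x, y, z] in m, in world coordinates, good to about 4 mm: the middle of the surface that is visible of it).
The state is a dict: "time": time; "joint_positions": joint angles; "qvel": joint speeds; "effort": joint torques, N m; "position": TCP position; "tcp_rot": TCP orientation; "wrist_force": force on the tool from outside, world axes, zero at the start; "moment": the same for the moment, N m; "grip_width": finger opening in m; "gripper_force": force on a finger pad.
Only numpy, scipy, OpenCV 4.12 (cv2) and the standard library are available. Lean on these libraries where they do the work, as an engineer would, in place of code of your own. Each camera call takes 0.05 s, during which the arm holds its last target. There are 200 camera calls.

## Working session

There is one attempt and no reset: what is moved stays moved. The work goes in short steps, Python scripts to look and compute and a tool call to move; the robot and the scene stay as the last step left them, time stands still between calls to the robot, and variables do not carry over. Pictures are saved under pics/ and viewed, at most 14 in all, crops included, and the job is handed in when it is done.

Besides the shell and the picture viewer there is one more tool, called after "Emit:" by a JSON object that holds its "api" and its "payload". move_arm: Moves the arm, as the interface text tells. Its arguments: {"type":"object","properties":{"rows":{"type":"array","items":{"type":"array","items":{"type":"number"}}}},"required":["rows"]}

```bash
mkdir -p pics; python3 - <<'E'
from cell import *
import cv2
s=observe();print(s['time'],s['position'],s['tcp_rot'],s['grip_width'],hold_point_z)
for c in("scene","side"):
    im=capture(c);cv2.imwrite(f"pics/{c}0.png",im[:,:,::-1])
    k=get_calibration(c);print(c,k['R'],k['t'],k['k1'])
    for n in "tray_two tray_three long_bolt short_bolt small_wheel large_wheel spacer bracket".split():
        print(n,[([round(float(v),3) for v in d['centre']],round(d['conf'],2)) for d in spot_in(n,c)][:4])
E
```

```text
0.0 [ 0.14471481 -0.60763472  0.2305168 ] [-7.00092882e-04  9.93173583e-01  1.16643607e-01 -1.10084227e-04] 0.08525310429742905 0.0187
scene [[-0.26457351  0.96419922  0.01790884]
 [ 0.78654667  0.2264967  -0.57449419]
 [-0.55798314 -0.13790981 -0.81831271]] [ 0.12030954 -0.35710556  1.12870452] -0.01844551998482975
tray_two [([0.662, -0.179, 0.005], 0.87)]
tray_three [([0.63, 0.185, 0.006], 0.66)]
long_bolt [([0.452, 0.305, 0.028], 0.96), ([0.627, 0.184, 0.005], 0.47)]
short_bolt [([0.442, -0.298, 0.011], 0.66), ([0.466, -0.205, 0.02], 0.62)]
small_wheel [([0.443, 0.075, 0.032], 0.77), ([0.454, 0.308, 0.029], 0.49)]
large_wheel [([0.459, -0.061, 0.035], 0.74)]
spacer [([0.458, 0.19, 0.029], 0.63)]
bracket [([0.364, -0.216, 0.007], 0.82), ([0.536, -0.252, 0.007], 0.79)]
side [[-0.79690073 -0.60409671 -0.00404867]
 [-0.36374708  0.48517017 -0.79517166]
 [ 0.48232488 -0.63220019 -0.60637088]] [0.38802302 0.21859495 0.79608068] -0.069099264564587
tray_two [([0.661, -0.177, 0.002], 0.88)]
tray_three [([0.634, 0.193, 0.005], 0.76)]
long_bolt [([0.44, 0.316, 0.03], 0.77), ([0.43, -0.295, 0.015], 0.26)]
short_bolt [([0.43, -0.296, 0.011], 0.5)]
small_wheel [([0.438, 0.316, 0.028], 0.73), ([0.431, 0.082, 0.029], 0.58)]
large_wheel [([0.442, -0.048, 0.029], 0.71)]
spacer [([0.447, 0.197, 0.026], 0.98)]
bracket [([0.522, -0.244, 0.024], 0.84), ([0.36, -0.214, 0.012], 0.61), ([0.455, -0.201, 0.006], 0.58)]
```

View pics/scene0.png

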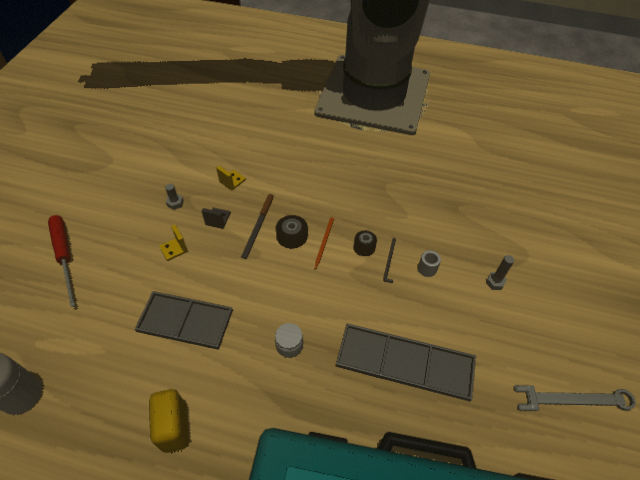

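View pics/side0.png

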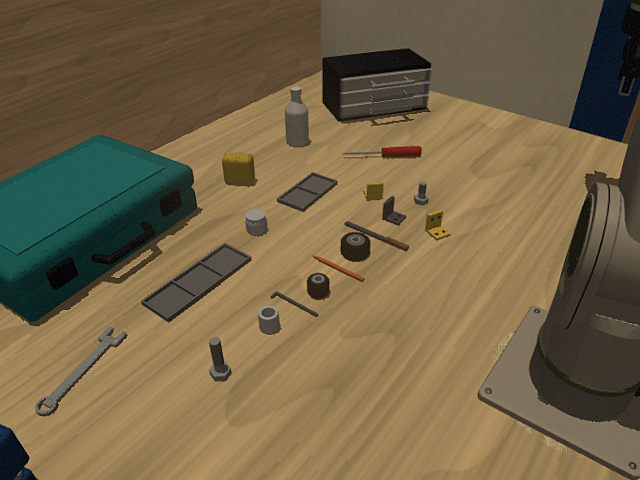

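The scene view shows the short bolt (174,197), dark bracket (215,217), large wheel (292,231), small wheel (365,243), spacer (429,263) and long bolt (500,273). The two-pocket tray is at (185,320) and the three-pocket tray at (405,362). The two yellow brackets, at (230,178) and (173,243), are the look-alikes. The side view agrees.

```bash
cat > h.py <<'E'
from cell import *
import cv2, numpy as np
from scipy.spatial.transform import Rotation as Ro
def pose():
    s=observe(); q=s['tcp_rot']; return np.array(s['position']),Ro.from_quat([q[1],q[2],q[3],q[0]])
def row(target,yaw=None):
    "row to reach TCP target (m), tool pointing down, tool x at world yaw (deg)"
    p,R=pose()
    if yaw is None:
        a=R.as_matrix()[:,0]; yaw=np.degrees(np.arctan2(a[1],a[0]))
    c,s=np.cos(np.radians(yaw)),np.sin(np.radians(yaw))
    T=Ro.from_matrix(np.array([[c,s,0],[s,-c,0],[0,0,-1.]]))
    return np.round(1000*R.inv().apply(np.array(target)-p),1),np.round((R.inv()*T).as_rotvec(degrees=True),1)
def ray(uv,z,k):
    "pixels -> world points on plane z"
    K=np.array(k['camera_matrix']);uv=np.atleast_2d(np.array(uv,float))
    n=cv2.undistortPoints(uv[:,None],K,np.array([k['k1'],0,0,0.]))[:,0]
    R=np.array(k['R']);t=np.array(k['t']);c=-R.T@t
    d=np.c_[n,np.ones(len(n))]@R
    return c+d*((z-c[2])/d[:,2:])
def proj(X,k):
    return cv2.projectPoints(np.atleast_2d(np.array(X,float)),cv2.Rodrigues(np.array(k['R']))[0],np.array(k['t']),np.array(k['camera_matrix']),np.array([k['k1'],0,0,0.]))[0][:,0]
E
python3 - <<'E'
from h import *
np.set_printoptions(precision=3,suppress=True)
k=get_calibration("scene")
print(ray([(152,293),(232,311),(219,347),(137,328)],.01,k))
print(ray([(347,326),(475,353),(470,397),(338,366)],.01,k))
print(ray([(174,203),(292,244),(497,284)],.006,k))
w=get_calibration("wrist");p,R=pose()
c=-np.array(w['R']).T@w['t'];print("cam in tool",R.inv().apply(c-p),R.inv().apply(np.array(w['R'])), w['camera_matrix'],w['k1'])
for t in [(.5,-.22,.36)]: print(row(t,0))
E
```

```text
[[ 0.632 -0.245  0.01 ]
 [ 0.627 -0.105  0.01 ]
 [ 0.691 -0.101  0.01 ]
 [ 0.697 -0.239  0.01 ]]
[[0.602 0.082 0.01 ]
 [0.592 0.286 0.01 ]
 [0.664 0.285 0.01 ]
 [0.67  0.085 0.01 ]]
[[ 0.44  -0.297  0.006]
 [ 0.469 -0.052  0.006]
 [ 0.452  0.313  0.006]]
cam in tool [ 0.07  -0.    -0.143] [[-0.001  1.     0.001]
 [-0.962 -0.    -0.275]
 [-0.275 -0.001  0.962]] [[389.597   0.    316.651]
 [  0.    389.597 240.442]
 [  0.      0.      1.   ]] 0.01077344898027763
(array([ 435.4, -295.2, -128.7]), array([ 0. ,  0. , 13.4]))
```

Emit:
{"api": "move_arm", "payload": {"rows": [[440, -310, -70, 0, 0, 13.4, 0.5], [440, -310, -70, 0, 0, 13.4, 0.5], [440, -310, -70, 0, 0, 13.4, 0.5], [440, -310, -70, 0, 0, 13.4, 0.5], [440, -310, -70, 0, 0, 13.4, 0.5], [440, -310, -70, 0, 0, 13.4, 0.5], [440, -310, -70, 0, 0, 13.4, 0.5], [440, -310, -70, 0, 0, 13.4, 0.5], [440, -310, -70, 0, 0, 13.4, 0.5], [440, -310, -70, 0, 0, 13.4, 0.5], [440, -310, -70, 0, 0, 13.4, 0.5], [440, -310, -70, 0, 0, 13.4, 0.5], [440, -310, -70, 0, 0, 13.4, 0.5], [440, -310, -70, 0, 0, 13.4, 0.5]]}}

```text
time: 2.65
position: [0.5007, -0.205, 0.3013]
tcp_rot: [0.0, 1.0, -0.0, 0.0]
wrist_force: [0.6, -0.4, -0.3]
grip_width: 0.0643
gripper_force: 0.0
```

```bash
python3 - <<'E'
from h import *
np.set_printoptions(precision=4,suppress=True)
import json
print(pose()[0],observe()['time'],observe()['grip_width'])
k=get_calibration("wrist");im=capture("wrist")
cv2.imwrite("pics/w1.png",im[:,:,::-1]);json.dump({a:np.array(b).tolist() for a,b in k.items()},open("w1.json","w"))
for n in "tray_two short_bolt bracket large_wheel".split():
    print(n,[(np.round(d['centre'],3),round(d['conf'],2)) for d in spot_in(n,"wrist")][:3])
E
```

```text
[ 0.5007 -0.205   0.3013] 2.65 0.06429082927674108
tray_two [(array([ 0.66 , -0.176,  0.004]), 0.62)]
short_bolt [(array([ 0.442, -0.299,  0.013]), 0.78)]
bracket [(array([ 0.445, -0.206,  0.006]), 0.98), (array([ 0.366, -0.218,  0.012]), 0.97), (array([ 0.535, -0.254,  0.004]), 0.92)]
large_wheel [(array([ 0.452, -0.066,  0.035]), 0.77)]
```

View pics/w1.png

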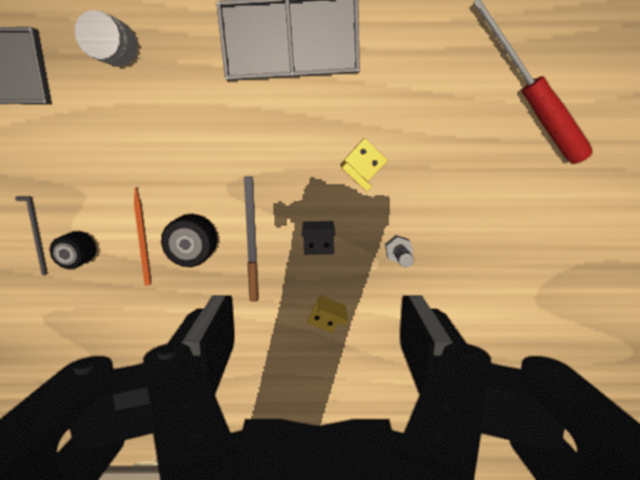

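The wrist view shows the short bolt's head at (399,248), the bracket at (318,238) and tray two's near edge running from (228,80) to (358,71). I'll zoom in on the bracket and bolt.

```bash
python3 - <<'E'
import cv2,numpy as np
r=cv2.resize
a=r(cv2.imread("pics/w1.png")[195:275,280:420],(800,457),interpolation=cv2.INTER_CUBIC)
b=r(cv2.imread("pics/scene0.png")[190:235,160:240],(250,140)); c=r(cv2.imread("pics/side0.png")[175:235,360:440],(190,142))
o=np.zeros((600,800,3),np.uint8);o[:457]=np.clip(a.astype(float)*1.6,0,255);o[457:597,:250]=b;o[457:599,300:490]=c
cv2.imwrite("pics/c1.png",o)
E
```

```text
(no output)
```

View pics/c1.png

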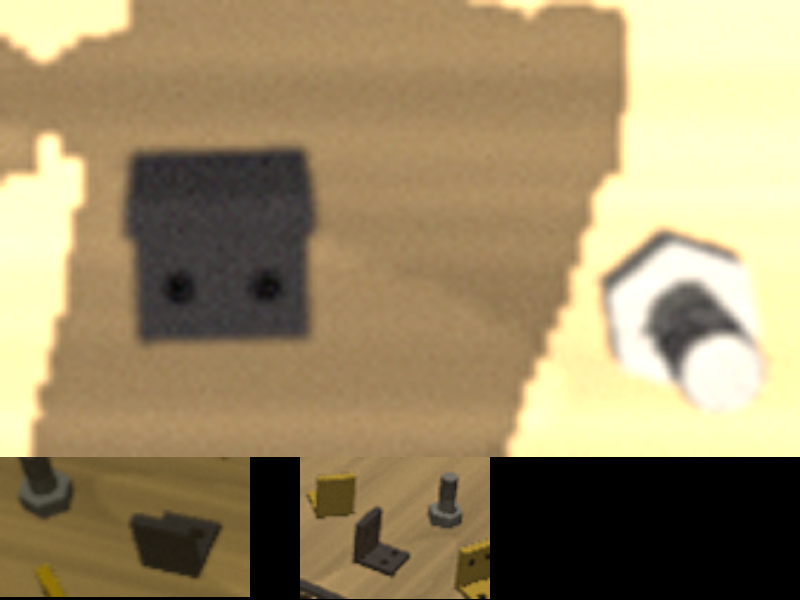

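The bracket's leg is at the far (+x) end and its yaw is about 0. Its foot's near edge runs from (304.5,254.5) to (334,254), and the bolt's top is at (406,260).

```bash
python3 - <<'E'
from h import *
import json
np.set_printoptions(precision=4,suppress=True)
k=json.load(open("w1.json"))
f=lambda x,y:(280+x/5.714,195+y/5.714)
print("foot near edge",ray([f(140,340),f(308,338)],.006,k))
print("leg top inner",ray([f(126,235),f(314,235)],.042,k), "leg base outer",ray([f(134,150),f(304,150)],0,k))
print("bolt top",ray([f(721,370)],.048,k), "head verts",ray([f(605,285),f(665,233),f(740,258)],.012,k))
print("tray2 near",ray([(228,80),(358,71)],.01,k),"divider",ray([(291,74)],.01,k))
print("large",ray([(185,243)],.032,k), "small",ray([(68,252)],.032,k))
E
```

```text
foot near edge [[ 0.4283 -0.1901  0.006 ]
 [ 0.4287 -0.2248  0.006 ]]
leg top inner [[ 0.4607 -0.1889  0.042 ]
 [ 0.4606 -0.2241  0.042 ]] leg base outer [[ 0.4672 -0.1891  0.    ]
 [ 0.4671 -0.2239  0.    ]]
bolt top [[ 0.4359 -0.3004  0.048 ]] head verts [[ 0.4418 -0.2845  0.012 ]
 [ 0.4527 -0.2961  0.012 ]
 [ 0.4474 -0.3115  0.012 ]]
tray2 near [[ 0.6194 -0.1131  0.01  ]
 [ 0.6279 -0.2473  0.01  ]] divider [[ 0.6251 -0.1783  0.01  ]]
large [[ 0.4503 -0.0596  0.032 ]] small [[0.4401 0.0701 0.032 ]]
```

Emit:
{"api": "move_arm", "payload": {"rows": [[-20, 2, 50, 0, 0, 0, 0.4], [-39, 2, 100, 0, 0, 0, 0.4], [-39, 2, 150, 0, 0, 0, 0.4], [-39, 2, 200, 0, 0, 0, 0.4], [-39, 2, 240, 0, 0, 0, 0.4], [-39, 2, 265, 0, 0, 0, 0.4], [-39, 2, 280, 0, 0, 0, 0.4], [-39, 2, 288, 0, 0, 0, 0.4], [-39, 2, 288, 0, 0, 0, 0.4], [-39, 2, 288, 0, 0, 0, -1], [-39, 2, 288, 0, 0, 0, -1], [-39, 2, 288, 0, 0, 0, -1], [-39, 2, 288, 0, 0, 0, -1], [-39, 2, 288, 0, 0, 0, -1], [-39, 2, 288, 0, 0, 0, -1]]}}

```text
time: 4.78
position: [0.4628, -0.2068, 0.0145]
tcp_rot: [0.0, 1.0, -0.0, 0.001]
wrist_force: [-0.9, 0.8, 5.7]
grip_width: 0.0351
gripper_force: 59.4
```

Emit:
{"api": "move_arm", "payload": {"rows": [[0, 0, -15, 0, 0, 0, -1], [0, 0, -50, 0, 0, 0, -1], [20, -5, -80, 0, 0, 0, -1], [70, -20, -80, 0, 0, 0, -1], [120, -36, -80, 0, 0, 0, -1], [165, -50, -80, 0, 0, 0, -1], [195, -60, -80, 0, 0, 0, -1], [210, -64, -80, 0, 0, 0, -1], [210, -64, -80, 0, 0, 0, -1], [210, -64, -80, 0, 0, 0, -1]]}}

```text
time: 6.02
position: [0.6714, -0.1431, 0.0938]
tcp_rot: [0.0, 1.0, -0.0, -0.0]
wrist_force: [-0.4, 0.4, -2.4]
grip_width: 0.0345
gripper_force: 60.2
```

```bash
python3 - <<'E'
from h import *
import json
np.set_printoptions(precision=4,suppress=True)
print(pose()[0],observe()['grip_width'])
k=get_calibration("wrist");im=capture("wrist")
c,s=np.cos(.052),np.sin(.052)
P=np.array([[x,y] for x in(-.036,.036) for y in(-.07,0,.07)])@np.array([[c,s],[-s,c]])+[.660,-.177]
im=np.ascontiguousarray(im[:,:,::-1]);im=cv2.convertScaleAbs(im,alpha=1.5)
for u in proj(np.c_[P,np.full(6,.01)],k): cv2.drawMarker(im,tuple(int(v) for v in u),(0,0,255),0,14)
cv2.imwrite("pics/w2.png",im);json.dump({a:np.array(b).tolist() for a,b in k.items()},open("w2.json","w"))
E
```

```text
[ 0.6714 -0.1431  0.0938] 0.03445365133364679
```

View pics/w2.png

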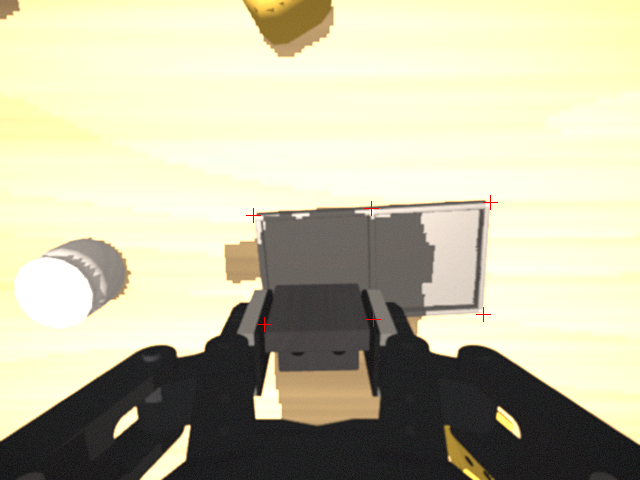

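The projected tray corners (red) match the tray outline within about 3 mm and the bracket is held square, so I'll lower it.

Emit:
{"api": "move_arm", "payload": {"rows": [[2, 0, 30, 0, 0, 0, -1], [2, 0, 55, 0, 0, 0, -1], [2, 0, 67, 0, 0, 0, -1], [2, 0, 72, 0, 0, 0, -1], [2, 0, 75, 0, 0, 0, -1], [2, 0, 76, 0, 0, 0, -1], [2, 0, 76, 0, 0, 0, -1]]}}

```text
time: 6.95
position: [0.6743, -0.1425, 0.0178]
tcp_rot: [0.0, 1.0, -0.0, 0.0]
wrist_force: [0.5, -0.4, -2.0]
grip_width: 0.0347
gripper_force: 60.1
```

Emit:
{"api": "move_arm", "payload": {"rows": [[0, 0, 1, 0, 0, 0, -1], [0, 0, 2, 0, 0, 0, -1], [0, 0, 2, 0, 0, 0, -1]]}}

```text
time: 7.32
position: [0.6746, -0.1426, 0.0175]
tcp_rot: [0.0, 1.0, -0.0, 0.001]
wrist_force: [-5.7, 1.5, 13.2]
grip_width: 0.0347
gripper_force: 61.9
```

Emit:
{"api": "move_arm", "payload": {"rows": [[0, 0, 1, 0, 0, 0, 0.1], [0, 0, 1, 0, 0, 0, 0.1], [0, 0, 1, 0, 0, 0, 0.1], [0, 0, -20, 0, 0, 0, 0.1], [0, 0, -60, 0, 0, 0, 0.1], [-20, 14, -100, 0, 0, 0, 0.1], [-70, 46, -100, 0, 0, 0, 0.1], [-120, 79, -100, 0, 0, 0, 0.1], [-170, 112, -100, 0, 0, 0, 0.1], [-215, 141, -100, 0, 0, 0, 0.1], [-236, 155, -100, 0, 0, 0, 0.1], [-239, 157, -90, 0, 0, 0, 0.1], [-239, 157, -90, 0, 0, 0, 0.1]]}}

```text
time: 8.95
position: [0.4355, -0.2987, 0.1052]
tcp_rot: [-0.0, 1.0, 0.0, 0.0]
wrist_force: [0.6, 0.3, 0.3]
grip_width: 0.0467
gripper_force: 0.0
```

```bash
python3 - <<'E'
from h import *
np.set_printoptions(precision=4,suppress=True)
print(pose()[0],observe()['grip_width'])
k=get_calibration("wrist");a=capture("wrist")[:,:,::-1]
k=get_calibration("scene");b=np.ascontiguousarray(capture("scene")[:,:,::-1])
a=np.ascontiguousarray(a)
o=np.zeros((480,800,3),np.uint8);o[:,:500]=cv2.resize(a,(500,375),interpolation=cv2.INTER_AREA)[:375] if 0 else np.vstack([cv2.resize(a,(500,375)),np.zeros((105,500,3),np.uint8)])
o[:240,500:]=cv2.resize(b[270:370,120:245],(300,240))
cv2.imwrite("pics/w3.png",cv2.convertScaleAbs(o,alpha=1.4));cv2.imwrite("pics/w3raw.png",a)
E
```

```text
[ 0.4355 -0.2987  0.1052] 0.04669494987066465
```

View pics/w3.png

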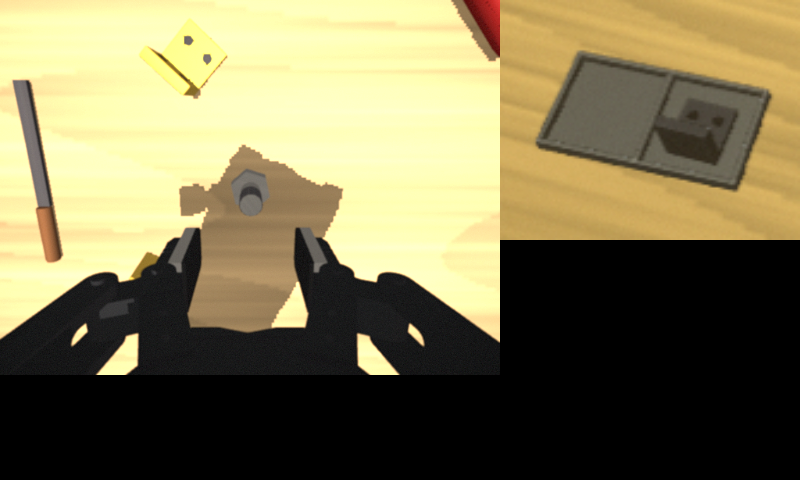

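The bracket stands upright in its pocket. The short bolt's top, at about (321,260) in the full frame, is centred between the fingers. I'll descend and grip.

Emit:
{"api": "move_arm", "payload": {"rows": [[0, 1, 40, 0, 0, 0, 0], [0, 1, 70, 0, 0, 0, 0], [0, 1, 84, 0, 0, 0, 0], [0, 1, 89, 0, 0, 0, 0], [0, 1, 89, 0, 0, 0, -1], [0, 1, 89, 0, 0, 0, -1], [0, 1, 89, 0, 0, 0, -1], [0, 1, 89, 0, 0, 0, -1], [0, 1, 89, 0, 0, 0, -1], [0, 1, 89, 0, 0, 0, -1]]}}

```text
time: 10.3
position: [0.4358, -0.301, 0.0174]
tcp_rot: [0.001, 1.0, -0.0, 0.001]
wrist_force: [0.3, -0.1, 7.3]
grip_width: 0.0145
gripper_force: 58.6
```

Emit:
{"api": "move_arm", "payload": {"rows": [[0, 0, -15, 0, 0, 0, -1], [0, 0, -50, 0, 0, 0, -1], [20, -8, -75, 0, 0, 0, -1], [70, -28, -75, 0, 0, 0, -1], [120, -48, -75, 0, 0, 0, -1], [170, -68, -75, 0, 0, 0, -1], [210, -84, -75, 0, 0, 0, -1], [226, -90, -75, 0, 0, 0, -1], [226, -90, -70, 0, 0, 0, -1], [226, -90, -40, 0, 0, 0, -1], [226, -90, -20, 0, 0, 0, -1], [226, -90, -9, 0, 0, 0, -1], [226, -90, -5, 0, 0, 0, -1], [226, -90, -3, 0, 0, 0, -1], [226, -90, -1.5, 0, 0, 0, -1], [226, -90, -1, 0, 0, 0, -1]]}}

```text
time: 12.3
position: [0.6612, -0.2107, 0.0205]
tcp_rot: [0.0, 1.0, -0.0, 0.0]
wrist_force: [-12.4, 2.6, 21.3]
grip_width: 0.0141
gripper_force: 60.7
```

Emit:
{"api": "move_arm", "payload": {"rows": [[0, 0, -1, 0, 0, 0, -0.2], [0, 0, -1, 0, 0, 0, -0.2], [0, 0, -1, 0, 0, 0, -0.2], [0, 0, -30, 0, 0, 0, -0.2], [0, 0, -80, 0, 0, 0, -0.2], [-10, -20, -140, 0, 0, 0, 0], [-28, -75, -190, 0, 0, 0, 0], [-50, -130, -220, 0, 0, 0, 0.3], [-70, -185, -250, 0, 0, 0, 0.3], [-90, -240, -280, 0, 0, 0, 0.3], [-112, -300, -280, 0, 0, 0, 0.3], [-130, -350, -280, 0, 0, 0, 0.3], [-141, -381, -280, 0, 0, 0, 0.3], [-141, -381, -280, 0, 0, 0, 0.3], [-141, -381, -280, 0, 0, 0, 0.3]]}}

```text
time: 14.18
position: [0.5203, 0.1699, 0.2972]
tcp_rot: [0.0, 1.0, -0.0, 0.0]
wrist_force: [0.6, -0.5, 0.1]
grip_width: 0.056
gripper_force: 0.0
```

```bash
python3 - <<'E'
from h import *
import json
np.set_printoptions(precision=4,suppress=True)
print(pose()[0],observe()['time'])
k=get_calibration("wrist");im=capture("wrist")
json.dump({a:np.array(b).tolist() for a,b in k.items()},open("w4.json","w"))
for n in "tray_three long_bolt small_wheel spacer".split():
    print(n,[(np.round(d['centre'],3),round(d['conf'],2)) for d in spot_in(n,"wrist")][:2])
b=capture("scene")
im=cv2.convertScaleAbs(im[:,:,::-1],alpha=1.3); im[340:480,240:415]=cv2.resize(b[270:370,120:245,::-1],(175,140))
cv2.imwrite("pics/w4.png",im)
E
```

```text
[0.5203 0.1699 0.2972] 14.175
tray_three [(array([0.634, 0.184, 0.005]), 0.65)]
long_bolt [(array([0.449, 0.307, 0.032]), 0.66)]
small_wheel [(array([0.443, 0.08 , 0.028]), 0.81)]
spacer [(array([0.454, 0.195, 0.035]), 0.6)]
```

View pics/w4.png

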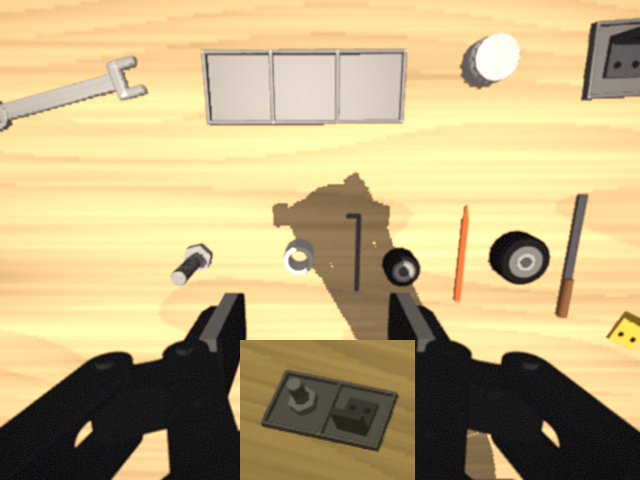

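Kit one stands upright in its two pockets (inset). The three-pocket tray's corners are at (202,49), (407,49), (404,124) and (206,122). I'll crop the remaining parts for precision.

```bash
python3 - <<'E'
import cv2
a=cv2.imread("pics/w4.png")[230:295,165:425]
cv2.imwrite("pics/c4.png",cv2.convertScaleAbs(cv2.resize(a,(780,195),interpolation=cv2.INTER_CUBIC),alpha=.75))
E
```

```text
(no output)
```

View pics/c4.png

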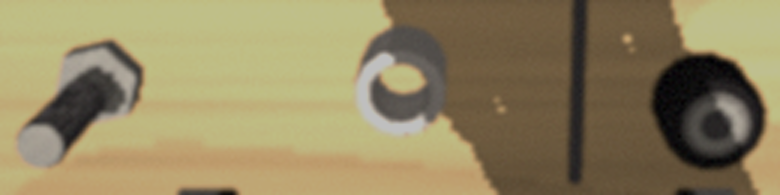

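```bash
python3 - <<'E'
from h import *
import json
np.set_printoptions(precision=4,suppress=True)
k=json.load(open("w4.json"))
f=lambda x,y:(165+x/3,230+y/3)
print("spacer",ray([f(400,94)],.036,k),"wheel",ray([f(716,124)],.032,k),"bolt",ray([f(41,145)],.075,k),ray([f(103,78)],.012,k))
t=ray([(202,49),(407,49),(404,124),(206,122)],.01,k);print(t,t.mean(0))
E
```

```text
spacer [[0.4511 0.1903 0.036 ]] wheel [[0.4379 0.0734 0.032 ]] bolt [[0.4468 0.3083 0.075 ]] [[0.4495 0.3057 0.012 ]]
[[0.6673 0.285  0.01  ]
 [0.6672 0.0794 0.01  ]
 [0.5952 0.0779 0.01  ]
 [0.5974 0.2867 0.01  ]] [0.6318 0.1823 0.01  ]
```

Emit:
{"api": "move_arm", "payload": {"rows": [[-25, 30, 45, 0, 0, 0, 0.2], [-50, 60, 95, 0, 0, 0, 0.2], [-75, 88, 145, 0, 0, 0, 0.2], [-82, 96, 195, 0, 0, 0, 0.2], [-82, 96, 235, 0, 0, 0, 0.2], [-82, 96, 262, 0, 0, 0, 0.2], [-82, 96, 277, 0, 0, 0, 0.2], [-82, 96, 286, 0, 0, 0, 0.2], [-82, 96, 287, 0, 0, 0, 0.2], [-82, 96, 287, 0, 0, 0, -1], [-82, 96, 287, 0, 0, 0, -1], [-82, 96, 287, 0, 0, 0, -1], [-82, 96, 287, 0, 0, 0, -1], [-82, 96, 287, 0, 0, 0, -1]]}}

```text
time: 16.23
position: [0.4387, 0.0746, 0.0113]
tcp_rot: [0.0, 1.0, -0.0, 0.001]
wrist_force: [-1.3, -0.4, 6.9]
grip_width: 0.0375
gripper_force: 60.6
```

Emit:
{"api": "move_arm", "payload": {"rows": [[0, 0, -15, 0, 0, 0, -1], [0, 0, -50, 0, 0, 0, -1], [20, -5, -75, 0, 0, 0, -1], [70, -15, -75, 0, 0, 0, -1], [120, -25, -75, 0, 0, 0, -1], [165, -34, -75, 0, 0, 0, -1], [188, -39, -75, 0, 0, 0, -1], [194, -40, -70, 0, 0, 0, -1], [194, -40, -40, 0, 0, 0, -1], [194, -40, -20, 0, 0, 0, -1], [194, -40, -9, 0, 0, 0, -1], [194, -40, -5, 0, 0, 0, -1], [194, -40, -3, 0, 0, 0, -1], [194, -40, -2, 0, 0, 0, -1], [194, -40, -2, 0, 0, 0, -1]]}}

```text
time: 18.1
position: [0.6322, 0.1145, 0.0144]
tcp_rot: [0.0, 1.0, -0.0, 0.0]
wrist_force: [-8.2, -2.5, 12.3]
grip_width: 0.0378
gripper_force: 61.6
```

Emit:
{"api": "move_arm", "payload": {"rows": [[194, 0, 0, 0, 0, 0, 0.12]]}}

```text
time: 18.23
position: [0.6908, 0.1154, 0.0122]
tcp_rot: [0.001, 1.0, 0.002, -0.002]
wrist_force: [2.2, -0.6, 1.7]
grip_width: 0.0479
gripper_force: 0.0
```

I typed 194 for x in that row by mistake, so the gripper slid about 58 mm in +x as it opened. I'll check the wheel before moving again.

```bash
python3 - <<'E'
from h import *
s=observe();print(s['position'],s['wrist_force'],s['grip_width'])
a=capture("wrist")[:,:,::-1];b=capture("scene")[:,:,::-1];c=capture("side")[:,:,::-1]
o=np.zeros((600,800,3),np.uint8)
o[:300,:400]=cv2.resize(a,(400,300));o[300:,:400]=cv2.resize(b[300:420,320:480],(400,300));o[:300,400:]=cv2.resize(c[220:340,130:290],(400,300))
for n in("wrist","scene","side"): print([(np.round(d['centre'],3),round(d['conf'],2)) for d in spot_in("small_wheel",n)][:2])
cv2.imwrite("pics/w5.png",cv2.convertScaleAbs(o,alpha=1.4))
E
```

```text
[0.69075116 0.11544675 0.01218875] [ 2.24159012 -0.62923718  1.66167489] 0.04793813906683101
[(array([0.651, 0.117, 0.017]), 0.81)]
[]
[]
```

View pics/w5.png

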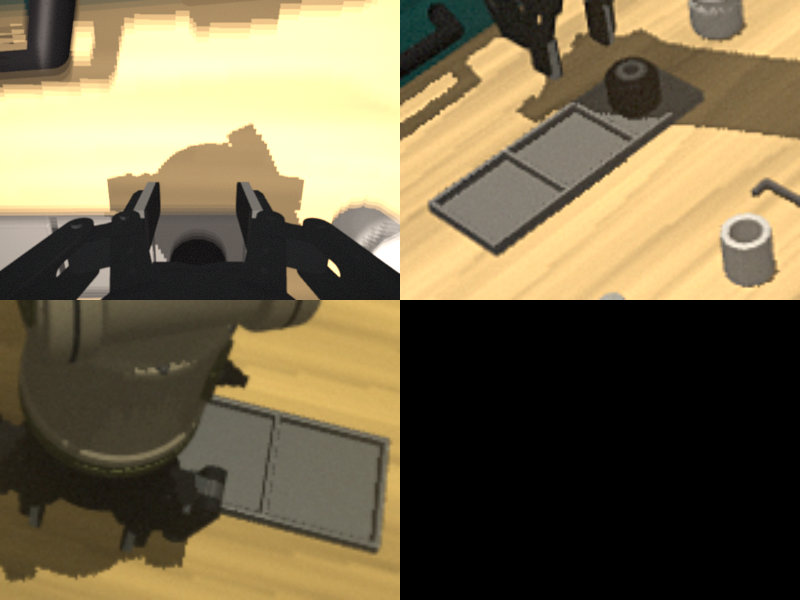

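The wheel is still upright in its pocket and free of the fingers, which stand beyond the tray edge. I'll lift straight up and go to the spacer.

Emit:
{"api": "move_arm", "payload": {"rows": [[0, 0, -15, 0, 0, 0, 0.12], [0, 0, -50, 0, 0, 0, 0.12], [0, 0, -90, 0, 0, 0, 0.12], [-40, -13, -98, 0, 0, 0, 0.12], [-90, -28, -98, 0, 0, 0, 0.12], [-140, -44, -98, 0, 0, 0, 0.12], [-190, -60, -98, 0, 0, 0, 0.12], [-225, -71, -98, 0, 0, 0, 0.12], [-240, -75, -98, 0, 0, 0, 0.12], [-240, -75, -98, 0, 0, 0, 0.12], [-240, -75, -98, 0, 0, 0, 0.12]]}}

```text
time: 19.9
position: [0.4559, 0.1889, 0.1107]
tcp_rot: [-0.0, 1.0, -0.001, 0.001]
wrist_force: [0.0, 0.1, -0.6]
grip_width: 0.0476
gripper_force: 0.0
```

```bash
python3 - <<'E'
from h import *
import json
print(pose()[0],row((.451,.1905,.012),0))
k=get_calibration("wrist");a=np.ascontiguousarray(capture("wrist")[:,:,::-1]);c=capture("side")[:,:,::-1]
json.dump({q:np.array(b).tolist() for q,b in k.items()},open("w6.json","w"))
for n in("scene","side"):
    if n=="scene": b=capture("scene")[:,:,::-1]
    print([(np.round(d['centre'],3),round(d['conf'],2)) for d in spot_in("small_wheel",n)][:2])
t=np.linspace(0,6.28,25)
for u in proj(np.c_[.451+.017*np.cos(t),.1905+.017*np.sin(t),np.full(25,.036)],k): cv2.circle(a,tuple(int(v) for v in u),1,(0,0,255),-1)
o=np.zeros((600,800,3),np.uint8)
o[:300,:400]=cv2.resize(a,(400,300));o[300:,:400]=cv2.resize(b[300:420,320:480],(400,300));o[:300,400:]=cv2.resize(c[220:340,130:290],(400,300))
o[300:,400:]=cv2.resize(a[200:380,200:440],(400,300))
cv2.imwrite("pics/w6.png",cv2.convertScaleAbs(o,alpha=1.4))
E
```

```text
[0.45587896 0.18888983 0.11070084] (array([-5. , -1.6, 98.7]), array([-0. , -0.1, -0.1]))
[(array([0.64 , 0.117, 0.034]), 0.58)]
[(array([0.628, 0.13 , 0.028]), 0.55)]
```

View pics/w6.png

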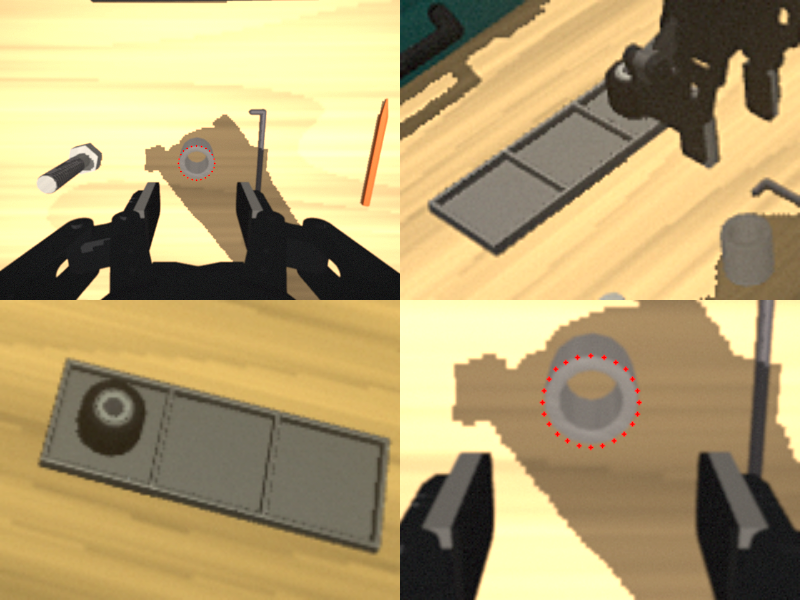

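The wheel stands flat within its pocket, and the projected ring fits the spacer's rim exactly. I'll descend and grip it.

Emit:
{"api": "move_arm", "payload": {"rows": [[-3, -2, 40, 0, 0, 0, 0.12], [-5, -2, 75, 0, 0, 0, 0.12], [-5, -2, 91, 0, 0, 0, 0.12], [-5, -2, 97, 0, 0, 0, 0.12], [-5, -2, 97, 0, 0, 0, -1], [-5, -2, 97, 0, 0, 0, -1], [-5, -2, 97, 0, 0, 0, -1], [-5, -2, 97, 0, 0, 0, -1], [-5, -2, 97, 0, 0, 0, -1]]}}

```text
time: 21.28
position: [0.4501, 0.1916, 0.0139]
tcp_rot: [-0.0, 1.0, -0.0, 0.001]
wrist_force: [-0.9, -0.1, 6.0]
grip_width: 0.0319
gripper_force: 60.0
```

Emit:
{"api": "move_arm", "payload": {"rows": [[0, 0, -15, 0, 0, 0, -1], [0, 0, -50, 0, 0, 0, -1], [20, 1, -75, 0, 0, 0, -1], [70, 2, -75, 0, 0, 0, -1], [120, 4, -75, 0, 0, 0, -1], [160, 5, -75, 0, 0, 0, -1], [178, 5, -75, 0, 0, 0, -1], [181, 5, -70, 0, 0, 0, -1], [181, 5, -40, 0, 0, 0, -1], [181, 5, -20, 0, 0, 0, -1], [181, 5, -9, 0, 0, 0, -1], [181, 5, -5, 0, 0, 0, -1], [181, 5, -3, 0, 0, 0, -1], [181, 5, -2, 0, 0, 0, -1], [181, 5, -2, 0, 0, 0, -1]]}}

```text
time: 23.15
position: [0.6308, 0.1867, 0.017]
tcp_rot: [0.0, 1.0, -0.0, 0.0]
wrist_force: [-5.8, -2.8, 8.5]
grip_width: 0.0316
gripper_force: 60.6
```

Emit:
{"api": "move_arm", "payload": {"rows": [[0, 0, 0, 0, 0, 0, -0.05], [0, 0, 0, 0, 0, 0, -0.05], [0, 0, 0, 0, 0, 0, -0.05], [0, 0, -20, 0, 0, 0, -0.05], [0, 0, -60, 0, 0, 0, -0.05], [-10, -7, -105, 0, 0, 0, 0], [-45, -30, -120, 0, 0, 0, 0], [-90, -59, -120, 0, 0, 0, 0], [-135, -88, -120, 0, 0, 0, 0], [-170, -112, -120, 0, 0, 0, 0], [-183, -120, -120, 0, 0, 0, 0], [-183, -120, -120, 0, 0, 0, 0], [-183, -120, -120, 0, 0, 0, 0]]}}

```text
time: 24.78
position: [0.4491, 0.3054, 0.1356]
tcp_rot: [0.0, 1.0, -0.001, 0.0]
wrist_force: [0.3, -0.8, 0.5]
grip_width: 0.0428
gripper_force: 0.0
```

```bash
python3 - <<'E'
from h import *
print(pose()[0],row((.4475,.307,.025),0))
k=get_calibration("wrist");a=np.ascontiguousarray(capture("wrist")[:,:,::-1]);c=capture("side")[:,:,::-1];b=capture("scene")[:,:,::-1]
t=np.linspace(0,6.28,25)
for u in proj(np.c_[.4475+.008*np.cos(t),.307+.008*np.sin(t),np.full(25,.075)],k): cv2.circle(a,tuple(int(v) for v in u),1,(0,0,255),-1)
o=np.zeros((600,800,3),np.uint8)
o[:300,:400]=cv2.resize(a,(400,300));o[300:,:400]=cv2.resize(b[300:420,320:480],(400,300));o[:300,400:]=cv2.resize(c[220:340,130:290],(400,300))
o[300:,400:]=cv2.resize(a[200:380,200:440],(400,300))
cv2.imwrite("pics/w7.png",cv2.convertScaleAbs(o,alpha=1.4))
E
```

```text
[0.44907714 0.30537523 0.1355503 ] (array([ -1.7,  -1.7, 110.5]), array([ 0. , -0. , -0.1]))
```

View pics/w7.png

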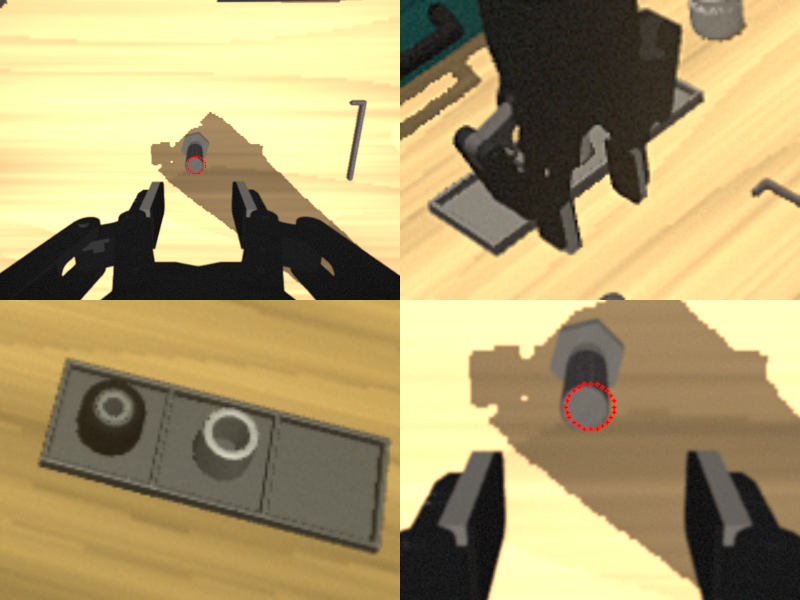

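The spacer is upright in its pocket, and the predicted circle sits on the long bolt's top. I'll grip it.

Emit:
{"api": "move_arm", "payload": {"rows": [[-2, -2, 40, 0, 0, 0, 0], [-2, -2, 75, 0, 0, 0, 0], [-2, -2, 98, 0, 0, 0, 0], [-2, -2, 108, 0, 0, 0, 0], [-2, -2, 109, 0, 0, 0, -1], [-2, -2, 109, 0, 0, 0, -1], [-2, -2, 109, 0, 0, 0, -1], [-2, -2, 109, 0, 0, 0, -1], [-2, -2, 109, 0, 0, 0, -1], [-2, -2, 109, 0, 0, 0, -1]]}}

```text
time: 26.18
position: [0.446, 0.3086, 0.0269]
tcp_rot: [-0.0, 1.0, -0.0, 0.0]
wrist_force: [-1.3, -1.3, 6.6]
grip_width: 0.0147
gripper_force: 58.6
```

Emit:
{"api": "move_arm", "payload": {"rows": [[0, 0, -15, 0, 0, 0, -1], [0, 0, -50, 0, 0, 0, -1], [20, 6, -75, 0, 0, 0, -1], [70, 21, -75, 0, 0, 0, -1], [120, 36, -75, 0, 0, 0, -1], [160, 48, -75, 0, 0, 0, -1], [180, 54, -75, 0, 0, 0, -1], [186, 56, -70, 0, 0, 0, -1], [186, 56, -40, 0, 0, 0, -1], [186, 56, -20, 0, 0, 0, -1], [186, 56, -9, 0, 0, 0, -1], [186, 56, -5, 0, 0, 0, -1], [186, 56, -3, 0, 0, 0, -1], [186, 56, -2, 0, 0, 0, -1], [186, 56, -1.5, 0, 0, 0, -1]]}}

```text
time: 28.05
position: [0.632, 0.2528, 0.0299]
tcp_rot: [-0.0, 1.0, -0.0, 0.001]
wrist_force: [-6.3, -3.5, 13.4]
grip_width: 0.0144
gripper_force: 59.9
```

Contact felt. I'll release, lift and move aside.

Emit:
{"api": "move_arm", "payload": {"rows": [[0, 0, 0, 0, 0, 0, -0.2], [0, 0, 0, 0, 0, 0, -0.2], [0, 0, 0, 0, 0, 0, -0.2], [0, 0, -20, 0, 0, 0, -0.2], [0, 0, -60, 0, 0, 0, -0.2], [0, 0, -110, 0, 0, 0, -0.2], [-40, 20, -160, 0, 0, 0, -0.2], [-90, 50, -180, 0, 0, 0, -0.2], [-140, 80, -180, 0, 0, 0, -0.2], [-190, 110, -180, 0, 0, 0, -0.2], [-200, 120, -180, 0, 0, 0, -0.2], [-200, 120, -180, 0, 0, 0, -0.2], [-200, 120, -180, 0, 0, 0, -0.2]]}}

```text
time: 29.68
position: [0.4325, 0.1335, 0.2084]
tcp_rot: [-0.0, 1.0, 0.0, 0.0]
wrist_force: [0.5, -0.1, 0.4]
grip_width: 0.0342
gripper_force: 0.0
```

```bash
python3 - <<'E'
from h import *
b=capture("scene")[:,:,::-1];c=capture("side")[:,:,::-1]
o=np.hstack([cv2.resize(b[150:420,100:500],(400,270)),cv2.resize(c[150:420,100:500],(400,270))])
o=np.vstack([o,np.hstack([cv2.resize(b[290:410,320:480],(400,300)),cv2.resize(c[150:330,130:370],(400,300))])])
cv2.imwrite("pics/end.png",cv2.convertScaleAbs(o,alpha=1.4))
E
```

```text
(no output)
```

View pics/end.png

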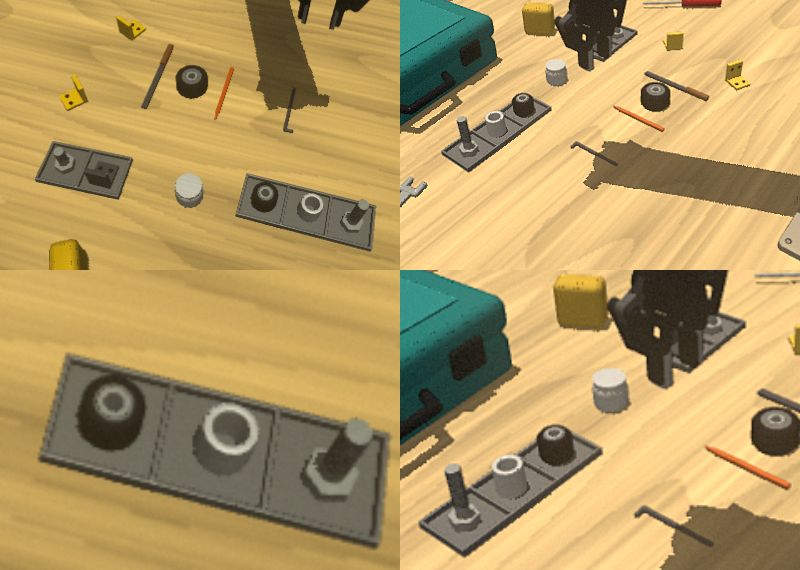

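All five parts stand upright in their pockets, and the large wheel and yellow brackets haven't moved.

```bash
python3 -c "
from cell import *
print(finish_job())"
```

```text
the job is handed in; nothing more can be done
None
```

Both kits are made up and handed in at about 30 s: all five parts stand upright in their pockets and the large wheel is untouched, though one mistyped move slid the gripper 58 mm while releasing the small wheel, which pictures show still upright in its pocket.

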